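# Refill the hanging bird feeder

## Task

Take the bird feeder down from its stand - press the hook's sprung keeper back with the feeder's own bail, then lift it off - and stand it in the middle of the cork mat. With the tongs, put every greasy suet cake from the wooden board side by side onto the floor of the feeder's tray without the fingers touching one, lay the tongs back along the tile, and hang the filled feeder on the hook again with the keeper closed over its bail, keeping it level and leaving the other things on the table alone.

Things in the scene. Friction and masses are not known exactly. Their poses are not given: they have to be found in the camera images.
- stand: Dark steel feeder stand, fixed; origin on the table under the hook's seat. Wooden foot 200 x 150 x 12 mm, post 95 mm behind the seat (own +x), a low arm from it to the hook. The hook's tip faces -x, roughly to the robot; y runs across the hook. Only the hook's tip and keeper rise above the seat.
- hook_seat (a point): Centre of the bail's rod when seated in the hook, 173 mm above the table; same axes as the stand. The hook is a J of flat bar 10 mm wide, open upwards: its tip stands 7 to 12 mm in front of this point (own -x), upright to 15 mm above it, then flared forward, ending 16 mm in front and 25 mm above.
- keeper_lip (a point): Top edge of the lip of the hook's keeper: shut, 3 mm behind and 36 mm above the seat. The keeper is a bright sprung strip 9 mm wide, hinged 18 mm behind and 10 mm below the seat; it leans forward over the seated rod to the inside of the tip, 20 mm above the seat, then bends up and back to this lip, forming a V with the flared tip.
- keeper (a joint): Keeper angle, rad: 0 shut, up to 0.75 as its top swings back to the post. Pushing the rod back from the seat by 5 mm and lifting it opens the keeper from below; at about 0.27 the rod passes up between keeper and tip (under 10 N). From above, the rod lowered into the V, about 2 mm in front of the seat's centre, presses it open (under 10 N) and it snaps shut over the seated rod.
- feeder_rod (a point): Centre of the round rod topping the feeder's fixed bail: 8 mm thick, 42 mm long along own y, z up. At each end a flat steel upright (12 mm wide in x, 3 mm thick, outer faces 45 mm apart) runs from 8 mm above the rod to 52 mm below it, then slants out to the tray's ends. Grasp both uprights from outside, from above, fingers astride the hook, 16 mm below the rod. 0.4 kg.
- feeder_tray (a point): Centre of the top of the tray's floor, 122 mm straight below the rod (the underside is 6 mm lower); same axes as the rod. Wooden tray, outside 140 (x) x 180 (y) mm, floor 6 mm thick, rim 8 mm above the floor, clear inside 128 x 168 mm; the bail stands over its middle line x = 0, its feet at y = +-84 mm.
- mat_top (a point): Centre of the top of the cork mat, 190 (x) x 210 x 3 mm, fixed; own x points away from the robot.
- tile_top (a point): Centre of the top of the white glazed tile where the tongs lie, 205 (own x) x 95 x 6 mm, fixed.
- tongs_grip (a point): Steel tongs lying flat, 60 g: point midway between the two black finger pads, half-way up (all is 20 mm high). Own x points to the jaws, z up. Bow end 87 mm behind. Pads 30 mm long, 43 mm wide outside at rest. The arms spring apart with 6 to 8 N at the pads, so a gripper holding the pads at 40 mm width carries the tongs with open jaws.
- tongs_jaws (a point): Point midway between the tongs' jaws, half-way up, 78 mm ahead of tongs_grip. Each jaw is a flat plate 28 mm long, 20 mm high, 4 mm thick. The jaws close about 2 mm per mm at the pads: clear gap 54 mm at rest, 48 mm at pad width 40 mm, 28 mm (a cake) at pad width 30 mm. A squeeze of 20 to 30 N holds a cake well.
- board_top (a point): Centre of the top of the wooden board with the cakes, 160 x 190 x 8 mm, fixed; own x points away from the robot.
- cake1_mid (a point): Middle of a suet cake (cake 1; three or all four are present): a seed-speckled round cake 28 mm across, 26 mm high, about 18 g, standing on the board.
- cake2_mid (a point): Middle of a suet cake (cake 2; three or all four are present): a seed-speckled round cake 28 mm across, 26 mm high, about 18 g, standing on the board.
- cake3_mid (a point): Middle of a suet cake (cake 3; three or all four are present): a seed-speckled round cake 28 mm across, 26 mm high, about 18 g, standing on the board.
- cake4_mid (a point): Middle of a suet cake (cake 4; three or all four are present): a seed-speckled round cake 28 mm across, 26 mm high, about 18 g, standing on the board.
- cup: Bystander: white paper cup, 72 mm across, 95 mm high; origin under its centre.
- glue: Bystander: red glue tube lying flat, 118 x 40 x 22 mm.
- pencil: Bystander: thick pencil lying flat, 150 x 9 x 9 mm.
- cone: Bystander: pine cone standing, 48 mm across, 52 mm high.
Not all that is in view belongs to the job. Leave any green, purple or turquoise look-alike of the part that bears cake2_mid alone.

How it is judged:
By the outcome, as a careful person would: the job done as asked, in the order asked, and still so for the second after the job is handed in, with the robot touching nothing.
Of cake1, cake2, cake3, cake4 only 3 to 4 are there at a start; the rules pass over those that are not, and their reading is None.
At some moment in a run one of cake1, cake2, cake3, cake4 may be knocked a few centimetres aside while the robot is not near it.
It also fails if it takes over 208 s, if anything falls off the work surface, if the arm or the gripper's body presses on something with over 40 N, if the wrist force passes 120 N, or if a joint passes its speed limit or range.

## Robot

A 6-joint arm with a two-finger parallel gripper is mounted at the origin on the work surface. World frame = base frame: x ahead of the robot, y to its left, z up, the work surface at z = 0. Lengths are in m, angles in rad, forces in N, time in s.
With the tool pointing down it reaches from about 0.35 to 0.85 m from the base axis. Payload 8.1 kg.
Tool frame: the origin (TCP) lies between the finger pads; the fingertips stand 17 mm ahead of it and the grasp point (between the pads) lies 2 mm behind it (r.tip_reach is the distance from the TCP to the fingertips, in m); z points along the fingers, y is the line along which they close (so a half turn about z gives the same grasp; the last joint's range is limited). The gripper opens to 93 mm and grips with 3 to 60 N. Pads are 15 mm wide; open, the fingers measure 128 mm over their backs; the gripper's body (75 mm by 188 mm) begins 65 mm behind the grasp point.
Start: joints at [1.145, 0.13, 1.488, -0, 1.523, -0.085], TCP at [0.201, 0.566, 0.236] pointing down, gripper open.
Joint ranges: [-2.96, 2.96], [-0.89, 2.26], [0.02, 2.5], [-1.34, 4.48], [0, 2.73], [-2.66, 2.66]. Speed limits (rad/s): [2.39, 2.39, 2.79, 3.14, 3.14, 3.14].

## Interface

Orientations are given as a 3x3 rotation matrix whose columns are the frame's x, y, z axes.
In Python, from rig import telemetry, cams, r, nets gives the robot as it stands.
- The arm moves only by the shell command python3 -m pendant 'ROWS' [FORCE]. ROWS is text: rows parted by semicolons, each of 5 numbers parted by spaces: the closure, from 0 (fully open) to 1 (shut), then the shift along the tool's x, y, z in mm, then the turn about the tool's z in degrees. In form: grip x y z twist; .... A call has 1 to 20 rows; each row is the pose to reach, as a shift and turn from the pose commanded when the call began, along the tool's axes at that moment; what a row does not reach only later rows make up. A row lasts 1/8 s, in which the tool goes at most 62.5 mm and 10.7 degrees, less where a joint would pass 70% of its speed; a pose out of reach is approached as far as the arm can. A call with a gripper value outside its range is refused whole. The fingers move at their own pace and stop on an object; FORCE is the grip in N (left out, the last holds). Time passes only in rows, so rows that repeat a pose let the fingers close. It gives the time, the measured TCP pose, the force, the opening and the grip force at its end, in the units of the state.
- telemetry.get_state(): the state, without advancing time (a new reading comes with each control period).
- cams.get_image(name): name is "scene" or "top" or "wrist"; returns the picture (420x560x3 uint8, red, green, blue); there is no depth.
- cams.camera_params(name): a dict with "K" (3x3 intrinsics, pixels), "view" (4x4, takes a point from world to camera coordinates). Camera axes: x right, y up, looking along -z (the intrinsics and any distortion apply to the point x, -y, -z); pixel columns grow to the right and rows downward; lengths in m; the calibration is good to about 2 mm. A picture is of the moment at which its call begins: read the wrist's pose just before it. camera_params takes no time and is no camera call; for the wrist camera it gives the pose at the moment of the call.
- r.sign_off(): hands the job in; it is judged then, once.
Trained networks look in the newest picture that a camera, given by its name, has taken for a name from the list of things; names that differ only in an ending like _2 or _b are one class to them, and where a whole thing is asked for, a point or a joint stands for the part that bears it (a point fixed in the world has none). Each returns a list of dicts, best first, with "confidence" (0 to 1); they miss things now and then, are a little off and sometimes report something else, mostly with a low value. They report only what shows in the picture. A call takes as long as a camera call. They do not tell look-alikes from the thing itself.
- nets.find_in(camera, query): "point" ([x, y, z] in m, in the coordinates of the camera as it stood for that picture, good to about 4 mm: the middle of the surface that is visible of it).
- nets.regions_of(camera, query): "mask" (420x560 bool, what is visible of it).
- nets.landmark_of(camera, query): "point" ([x, y, z] in m, in the coordinates of the camera as it stood for that picture, good to about 4 mm: a listed point, or the origin of a listed thing).
The state is a dict: "clock": time; "joints": joint angles; "qvel": joint speeds; "joint_torque": joint torques, N m; "ee_pos": TCP position; "tcp_rot": TCP orientation; "ft_force": force on the tool from outside, world axes, zero at the start; "ft_torque": the same for the moment, N m; "finger_gap": opening from 0.0 (shut) to 1.0 (fully open); "grasp_force": force on a finger pad.
Only numpy, scipy, OpenCV 4.12 (cv2) and the standard library are available. Lean on these libraries where they do the work, as an engineer would, in place of code of your own. Each camera call takes 0.05 s, during which the arm holds its last target. There are 200 camera calls.

## Working session

There is one attempt and no reset: what is moved stays moved. The work goes in short steps, Python scripts to look and compute and a shell command to move; the robot and the scene stay as the last step left them, time stands still between calls to the robot, and variables do not carry over. Pictures are saved under pics/ and viewed, at most 14 in all, crops included, and the job is handed in when it is done.

```bash
ls; mkdir -p pics; cat > h.py <<'E'
import numpy as np, cv2
from rig import telemetry, cams, r, nets
def c2w(cam,p,view=None):
    V=np.array(view if view is not None else cams.camera_params(cam)["view"]); return (np.linalg.inv(V)@np.r_[p,1])[:3]
def proj(cam,P,view=None):
    c=cams.camera_params(cam); V=np.array(view if view is not None else c["view"]); q=V@np.r_[P,1]; p=np.array(c["K"])@np.array([q[0],-q[1],-q[2]]); return p[:2]/p[2]
def plane(cam,uv,z,view=None):
    c=cams.camera_params(cam); V=np.linalg.inv(np.array(view if view is not None else c["view"])); d=np.linalg.inv(np.array(c["K"]))@np.r_[uv,1]; d=V[:3,:3]@np.array([d[0],-d[1],-d[2]]); o=V[:3,3]; return o+d*(z-o[2])/d[2]
def shot(cam,name):
    im=cams.get_image(cam); cv2.imwrite(f"pics/{name}.png",im[:,:,::-1]); return im
def lm(cam,names,n=1,f=None):
    for q in names:
        for d in (f or nets.landmark_of)(cam,q)[:n]:
            p=c2w(cam,d["point"]); print(cam,q,round(d["confidence"],2),(p*1000).round(1),proj(cam,p).round())
def to_tool(P):
    "offset mm of world point P from TCP in tool axes"
    s=telemetry.get_state(); return (np.array(s["tcp_rot"]).T@(np.array(P)-s["ee_pos"])*1000).round(1)
E
cat > a.py <<'E'
from h import *
s=telemetry.get_state(); print(s["ee_pos"],np.array(s["tcp_rot"]).round(3).tolist(),s["clock"])
for c in ("scene","top"):
    shot(c,c+"0"); k=cams.camera_params(c); print(k.keys())
    lm(c,["stand","hook_seat","keeper_lip","feeder_rod","feeder_tray","mat_top","tile_top","tongs_grip","tongs_jaws","board_top"])
    lm(c,["cake1_mid"],8); lm(c,["cup","glue","pencil","cone"])
E
python3 a.py
```

```text
pics
[0.20030059 0.56502758 0.23458534] [[-0.942, 0.334, -0.001], [0.334, 0.942, -0.002], [0.0, -0.002, -1.0]] 0.0
dict_keys(['K', 'view'])
scene stand 0.71 [590.1 303.9 176.2] [373. 122.]
scene hook_seat 0.36 [591.1 307.8  55.1] [367. 151.]
scene keeper_lip 0.38 [590.9 312.7 214.4] [377. 110.]
scene feeder_rod 0.71 [594.  309.4 175.1] [375. 122.]
scene feeder_tray 0.64 [591.6 311.7  55.9] [367. 150.]
scene mat_top 0.78 [600.3 -13.1   3.1] [302. 232.]
scene tile_top 0.73 [ 389.8 -156.     6.8] [212. 224.]
scene tongs_grip 0.61 [ 393.2 -163.9   12.8] [210. 225.]
scene tongs_jaws 0.64 [ 388.7 -241.1   12.8] [189. 243.]
scene board_top 0.97 [ 586.2 -292.4    9.5] [228. 302.]
scene cake1_mid 0.53 [ 616.2 -244.5   28.7] [249. 293.]
scene cup 0.67 [770.1 103.   -2.2] [376. 239.]
scene glue 0.94 [360.8 202.    2.5] [285. 146.]
scene pencil 0.63 [386.8  23.4   5.3] [254. 184.]
scene cone 0.77 [775.9 -77.9   2.2] [340. 287.]
dict_keys(['K', 'view'])
top stand 0.59 [ 582.2 -294.9    6.6] [382. 226.]
top hook_seat 0.98 [580.8 312.2 168.7] [105. 222.]
top keeper_lip 0.57 [590.5 306.9 209.1] [ 98. 213.]
top feeder_rod 0.62 [587.  305.7 171.5] [107. 218.]
top feeder_tray 0.72 [587.1 305.9  51.1] [131. 227.]
top mat_top 0.9 [ 5.997e+02 -9.600e+00 -4.000e-01] [266. 222.]
top tile_top 0.97 [ 389.4 -157.     4. ] [328. 308.]
top tongs_grip 0.65 [ 386.1 -166.3   13.7] [333. 309.]
top board_top 0.72 [ 585.  -290.7    5.1] [380. 225.]
top cake1_mid 0.56 [ 613.2 -248.9   20.2] [363. 213.]
top cup 0.96 [768.7  97.9  -2.5] [223. 158.]
top glue 0.71 [358.8 196.8  -5.2] [181. 323.]
top pencil 0.7 [386.2  23.1   0.5] [253. 310.]
top cone 0.64 [772.9 -79.1  -2. ] [292. 154.]
```

```bash
python3 - <<'E'
from h import *
for c in ("scene","top"):
    cams.get_image(c); lm(c,["cake2_mid","cake3_mid","cake4_mid"],8)
    print([ (round(d["confidence"],2),(c2w(c,d["point"])*1000).round()) for d in nets.find_in(c,"cake1_mid")])
a=cv2.imread("pics/scene0.png");b=cv2.imread("pics/top0.png")
cv2.imwrite("pics/top_board.png",cv2.resize(b[150:300,310:460],(600,600),interpolation=3))
E
```

```text
scene cake2_mid 0.7 [ 493.  -443.6   16.3] [157. 324.]
scene cake2_mid 0.69 [ 555.9 -446.1   13.7] [174. 341.]
scene cake2_mid 0.65 [ 620.2 -341.6   20.9] [224. 324.]
scene cake2_mid 0.43 [ 666.6 -453.3   16.8] [204. 375.]
scene cake3_mid 0.71 [ 586.3 -292.    11. ] [228. 302.]
scene cake4_mid 0.55 [ 546.2 -235.7   16.4] [232. 276.]
[(0.63, array([ 619., -252.,   40.])), (0.29, array([674., 305.,  13.]))]
top cake2_mid 0.6 [ 494.8 -444.3   10.1] [448. 260.]
top cake2_mid 0.56 [ 660.8 -460.3    9.7] [448. 192.]
top cake2_mid 0.52 [ 622.6 -344.2   20.1] [403. 208.]
top cake2_mid 0.44 [ 558.2 -447.3    9.3] [447. 234.]
top cake2_mid 0.44 [775.  -82.3  -2. ] [293. 154.]
top cake3_mid 0.45 [771.6 -78.9  -1.2] [292. 155.]
top cake3_mid 0.17 [358.2 195.8  -5.1] [182. 323.]
top cake4_mid 0.53 [ 543.9 -240.9   22.9] [362. 241.]
top cake4_mid 0.4 [773.  -79.1   1.1] [292. 154.]
[(0.53, array([ 614., -249.,   31.]))]
```

View pics/scene0.png

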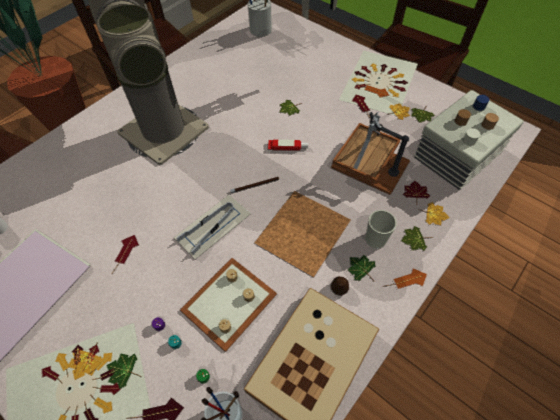

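View pics/top0.png

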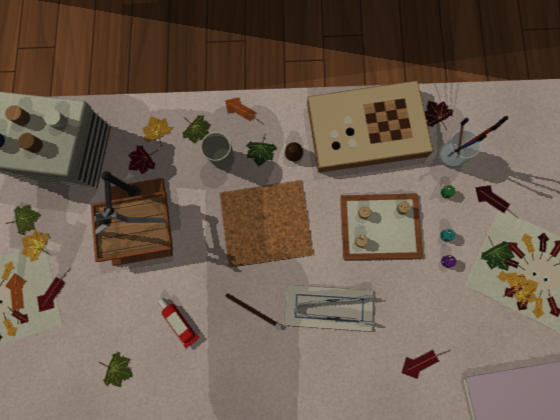

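```bash
python3 - <<'E'
from h import *
c=cams.camera_params("wrist"); V=np.linalg.inv(np.array(c["view"])); s=telemetry.get_state()
R=np.array(s["tcp_rot"]); print("cam in tool",R.T@(V[:3,3]-s["ee_pos"]),"look",(R.T@-V[:3,2]).round(3),"up",(R.T@V[:3,1]).round(3),np.array(c["K"]).round(1).tolist())
print(to_tool([0.58,0.308,0.30]))
# orientation from masks in top
im=cams.get_image("top")
for q,z in (("feeder_tray",.059),("mat_top",.003),("tile_top",.006),("board_top",.008),("tongs_grip",.02),("stand",.1)):
    for d in nets.regions_of("top",q)[:1]:
        m=d["mask"]; ys,xs=np.nonzero(m)
        P=np.array([plane("top",(x,y),z)[:2]*1000 for x,y in zip(xs[::5],ys[::5])],np.float32)
        print(q,round(d["confidence"],2),m.sum(),cv2.minAreaRect(P))
E
```

```text
cam in tool [ 0.07482208 -0.00071967 -0.15060185] look [-0.267  0.     0.964] up [0.964 0.    0.267] [[328.5, 0.0, 275.2], [0.0, 328.5, 213.0], [0.0, 0.0, 1.0]]
[-443.7 -115.9  -64.4]
feeder_tray 0.93 4278 ((586.3738403320312, 303.4178466796875), (142.1372833251953, 183.9398956298828), 8.654805183410645)
mat_top 0.8 6368 ((596.578857421875, -10.486068725585938), (188.91114807128906, 209.82327270507812), 7.6101975440979)
tile_top 0.95 3522 ((389.69866943359375, -158.0802001953125), (205.73440551757812, 97.40596008300781), 84.6019058227539)
board_top 0.74 4564 ((581.7575073242188, -290.32470703125), (159.43157958984375, 191.10580444335938), 0.7244385480880737)
tongs_grip 0.86 70 ((386.665283203125, -205.20974731445312), (87.25440216064453, 63.2777099609375), 89.11351776123047)
stand 0.68 1752 ((610.4138793945312, 281.5572509765625), (222.8476104736328, 154.76629638671875), 9.209234237670898)
```

View pics/top_board.png

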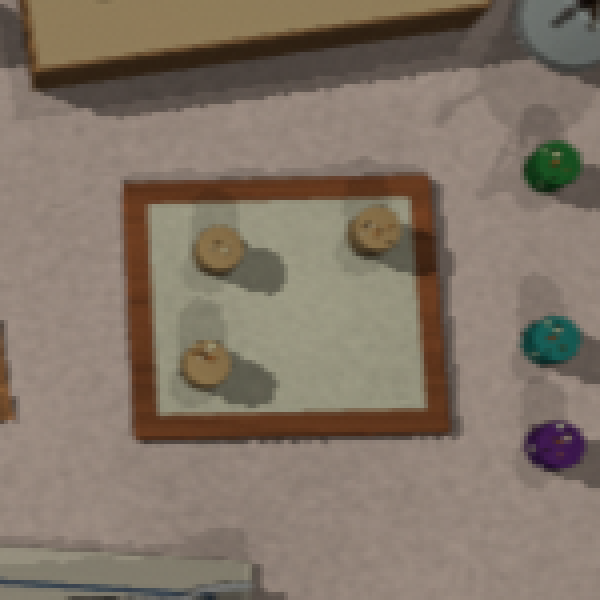

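```bash
python3 -m pendant '0 -60 -20 -90 -6; 0 -120 -45 -95 -12; 0 -180 -70 -95 -18; 0 -240 -90 -95 -24; 0 -300 -110 -95 -28.5; 0 -350 -130 -95 -28.5; 0 -390 -143 -95 -28.5; 0 -390 -143 -95 -28.5; 0 -390 -143 -95 -28.5; 0 -390 -143 -95 -28.5'
cat > b.py <<'E'
from h import *
import sys
s=telemetry.get_state(); print((s["ee_pos"]*1000).round(1),"yaw y",np.degrees(np.arctan2(s["tcp_rot"][1][1],s["tcp_rot"][0][1])).round(2),"j",np.array(s["joints"]).round(2),"t",round(s["clock"],2),"F",np.array(s["ft_force"]).round(1))
shot("wrist",sys.argv[1])
lm("wrist",sys.argv[2:],4)
E
python3 b.py w1 hook_seat keeper_lip feeder_rod feeder_tray stand
```

```text
clock: 3.7
ee_pos: [0.5193, 0.3016, 0.3308]
tcp_rot: [[-0.988, -0.157, -0.0], [-0.157, 0.988, 0.001], [0.0, 0.001, -1.0]]
ft_force: [-0.1, -0.1, -0.6]
finger_gap: 1.002
grasp_force: 0.0
[519.3 301.6 330.8] yaw y 99.06 j [ 0.44  0.11  1.34  0.    1.69 -1.29] t 3.7 F [-0.1 -0.1 -0.6]
wrist hook_seat 0.78 [589.  307.7 174.8] [270. 270.]
wrist keeper_lip 0.45 [593.5 309.1 209.9] [271. 291.]
wrist keeper_lip 0.31 [387.3  23.5  -0.4] [85. 45.]
wrist feeder_rod 0.61 [585.5 311.4 176.2] [275. 268.]
wrist feeder_tray 0.71 [591.4 305.4  48.4] [270. 231.]
```

View pics/w1.png

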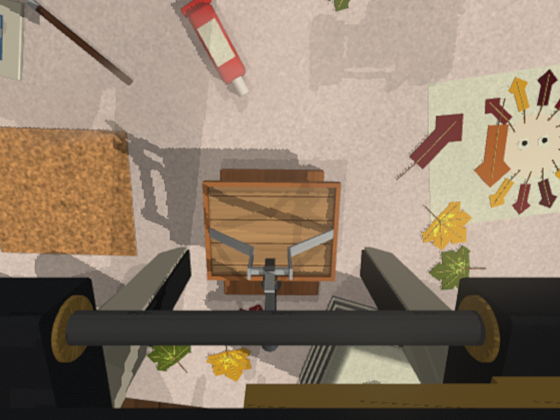

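```bash
python3 -c "
from h import *
np.save('v1.npy',cams.camera_params('wrist')['view'])"
python3 -m pendant '0 40 0 30 0; 0 70 0 60 0; 0 70 0 60 0; 0 70 0 60 0;0 70 0 60 0'
python3 b.py w2 hook_seat keeper_lip feeder_rod feeder_tray
python3 -c "
from h import *
np.save('v2.npy',cams.camera_params('wrist')['view'])
a=cv2.imread('pics/w1.png')[240:310,230:310];b=cv2.imread('pics/w2.png')
p=proj('wrist',[.588,.309,.18]).astype(int);print(p)
b=b[p[1]-50:p[1]+50,p[0]-50:p[0]+50];print(p-50)
cv2.imwrite('pics/c12.png',np.hstack([cv2.resize(a,(400,350),interpolation=2),cv2.resize(b,(400,400),interpolation=2)[:350]]))"
```

```text
clock: 4.62
ee_pos: [0.4528, 0.2901, 0.2728]
tcp_rot: [[-0.988, -0.156, 0.003], [-0.156, 0.988, 0.002], [-0.004, 0.001, -1.0]]
ft_force: [0.8, 0.7, -0.2]
finger_gap: 0.999
grasp_force: 0.0
[452.8 290.1 272.8] yaw y 98.96 j [ 0.47 -0.05  1.61 -0.    1.58 -1.25] t 4.62 F [ 0.8  0.7 -0.2]
wrist hook_seat 0.67 [588.3 307.1 172.8] [271. 364.]
wrist feeder_rod 0.66 [587.4 310.5 174.4] [275. 367.]
wrist feeder_tray 0.95 [587.5 302.7  48.4] [269. 295.]
[273 372]
[223 322]
```

View pics/c12.png

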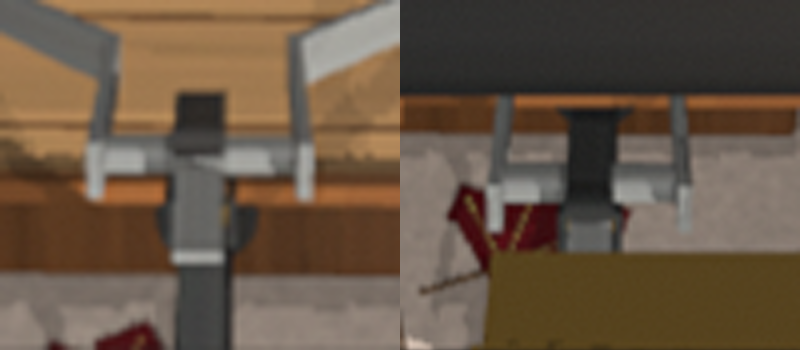

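```bash
cat >> h.py <<'E'
def tri(obs):
    "obs: list of (cam,uv,view)"
    A=[];b=[]
    for c,uv,v in obs:
        p0=plane(c,uv,0,v);p1=plane(c,uv,.3,v);d=(p1-p0)/np.linalg.norm(p1-p0);M=np.eye(3)-np.outer(d,d);A.append(M);b.append(M@p0)
    x=np.linalg.lstsq(np.vstack(A),np.hstack(b),rcond=None)[0]
    return x,[proj(c,x,v)-uv for c,uv,v in obs]
E
python3 -c "
from h import *
v1=np.load('v1.npy');v2=np.load('v2.npy')
print(tri([('wrist',(270,274.4),v1),('wrist',(270.5,373.5),v2)]))
print(plane('wrist',(270,274.4),.181,v1),plane('wrist',(270.5,373.5),.181,v2))
print(to_tool([.588,.3075,.155]))
"
```

```text
(array([0.59476914, 0.30756755, 0.17436537]), [array([ 0.04861632, -0.00021659]), array([-0.05500219,  0.00058988])])
[0.59155357 0.3071194  0.181     ] [0.58893402 0.30681164 0.181     ]
[-137.3   -3.5  116.3]
```

```bash
python3 -m pendant '0 -50 -3 0 0; 0 -100 -3 0 0; 0 -138 -3.5 0 0; 0 -138 -3.5 20 0; 0 -138 -3.5 50 0; 0 -138 -3.5 80 0; 0 -138 -3.5 105 0; 0 -138 -3.5 117 0; 0 -138 -3.5 117 0;0 -138 -3.5 117 0'
```

```text
clock: 6.12
ee_pos: [0.5885, 0.3079, 0.1551]
tcp_rot: [[-0.988, -0.156, 0.002], [-0.156, 0.988, 0.001], [-0.002, 0.001, -1.0]]
ft_force: [-0.2, -0.8, 0.2]
finger_gap: 1.001
grasp_force: 0.0
```

```bash
python3 -m pendant '0.4 0 0 0 0; 0.6 0 0 0 0; 1 0 0 0 0; 1 0 0 0 0; 1 0 0 0 0; 1 0 0 0 0; 1 0 0 0 0' 40; python3 b.py w3 feeder_rod
```

```text
clock: 7.0
ee_pos: [0.588, 0.3075, 0.1536]
tcp_rot: [[-0.988, -0.156, -0.0], [-0.156, 0.988, -0.0], [0.0, -0.0, -1.0]]
ft_force: [-0.0, 0.3, -0.1]
finger_gap: 0.48
grasp_force: 40.0
[588.  307.5 153.6] yaw y 98.97 j [ 0.4   0.35  1.39 -0.    1.41 -1.32] t 7.0 F [-0.   0.3 -0.1]
wrist feeder_rod 0.83 [588.  308.  178.4] [277. 303.]
```

View pics/w3.png

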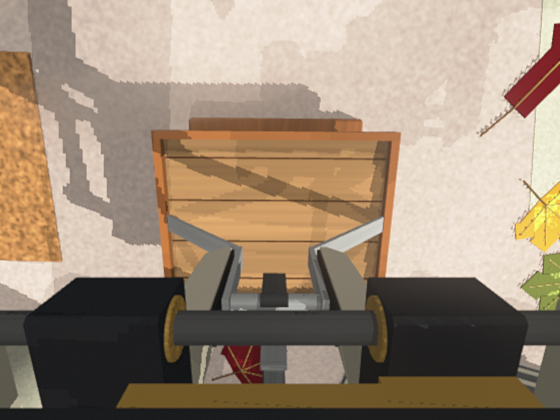

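```bash
python3 -m pendant '1 -3 0 0 0; 1 -5 0 0 0; 1 -5 0 -3 0; 1 -5 0 -6 0; 1 -4.5 0 -9 0; 1 -3.5 0 -12 0; 1 -2 0 -15 0; 1 -1 0 -18 0; 1 0 0 -21 0; 1 0 0 -21 0'
```

```text
clock: 8.35
ee_pos: [0.5883, 0.3077, 0.1754]
tcp_rot: [[-0.988, -0.156, 0.001], [-0.156, 0.988, 0.0], [-0.001, 0.0, -1.0]]
ft_force: [-2.3, 0.0, -3.1]
finger_gap: 0.487
grasp_force: 40.0
```

```bash
python3 -m pendant '1 0.5 0 -4 0; 1 0.5 0 -8 0; 1 0 0 -13 0; 1 0 0 -18 0; 1 0 0 -23 0; 1 0 0 -28 0; 1 0 0 -33 0; 1 0 0 -33 0; 1 0 0 -33 0'; python3 b.py w4 feeder_rod feeder_tray keeper_lip
```

```text
clock: 9.48
ee_pos: [0.588, 0.3075, 0.2074]
tcp_rot: [[-0.988, -0.156, -0.0], [-0.156, 0.988, -0.0], [0.0, -0.0, -1.0]]
ft_force: [-0.6, 0.6, -4.0]
finger_gap: 0.481
grasp_force: 40.0
[588.  307.5 207.4] yaw y 98.97 j [ 0.4   0.31  1.33 -0.    1.5  -1.32] t 9.47 F [-0.6  0.6 -4. ]
wrist feeder_rod 0.91 [588.6 312.2 230.7] [286. 305.]
wrist feeder_tray 0.73 [590.1 306.4 106.9] [274. 222.]
wrist keeper_lip 0.8 [593.5 303.9 211.3] [267. 290.]
```

View pics/w4.png

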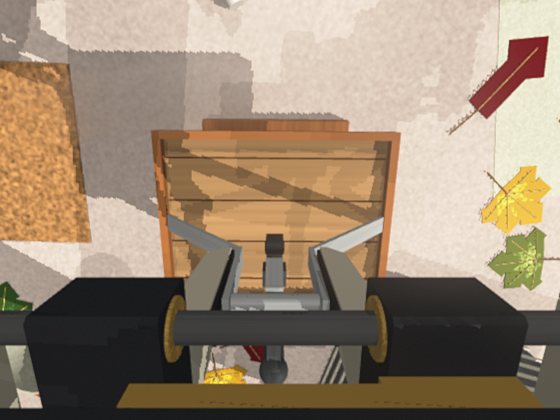

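```bash
python3 -m pendant '1 15 0 0 0; 1 40 0 0 0; 1 70 0 0 0; 1 100 0 0 0; 1 125 -10 0 0; 1 130 -40 0 0; 1 125 -80 0 0; 1 115 -120 0 0; 1 100 -160 0 0; 1 85 -200 0 0; 1 70 -240 0 0; 1 55 -280 0 0; 1 45 -305 0 0; 1 40 -316 0 0; 1 40 -316 20 0; 1 40 -316 50 0; 1 40 -316 75 0; 1 40 -316 85 0; 1 40 -316 85 0; 1 40 -316 85 0'; python3 b.py w5 mat_top feeder_tray feeder_rod
```

```text
clock: 12.18
ee_pos: [0.5985, -0.0106, 0.1239]
tcp_rot: [[-0.988, -0.156, 0.002], [-0.156, 0.988, -0.0], [-0.002, -0.0, -1.0]]
ft_force: [-0.9, -0.4, -3.4]
finger_gap: 0.483
grasp_force: 40.0
[598.5 -10.6 123.9] yaw y 99.0 j [-0.1   0.2   1.62  0.    1.32 -1.83] t 12.18 F [-0.9 -0.4 -3.4]
wrist feeder_tray 0.97 [600.4 -14.5  21.7] [271. 220.]
wrist feeder_rod 0.77 [601.3  -8.1 145.4] [281. 306.]
```

View pics/w5.png

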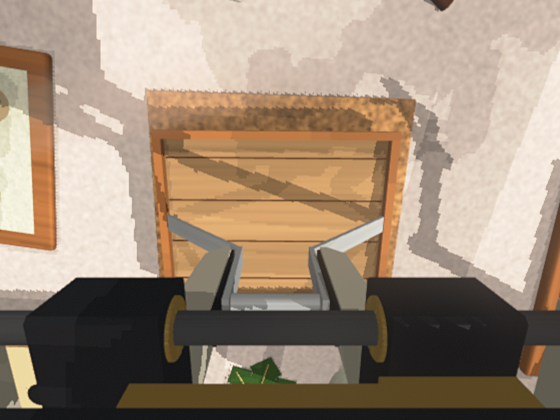

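```bash
python3 -m pendant '1 0 2 4 0.7; 1 0 2 8 1.4; 1 0 2 10.5 1.4; 1 0 2 12 1.4; 1 0 2 12.5 1.4; 1 0 2 12.5 1.4'; python3 -m pendant '1 0 0 0.5 0; 1 0 0 0.5 0'
```

```text
clock: 13.12
ee_pos: [0.5974, -0.0089, 0.1119]
tcp_rot: [[-0.991, -0.132, -0.0], [-0.132, 0.991, 0.0], [0.0, 0.0, -1.0]]
ft_force: [-8.8, 0.4, 10.6]
finger_gap: 0.481
grasp_force: 40.0
clock: 13.38
ee_pos: [0.5974, -0.0089, 0.1118]
tcp_rot: [[-0.991, -0.132, -0.0], [-0.132, 0.991, 0.0], [0.0, 0.0, -1.0]]
ft_force: [-11.6, 0.5, 13.8]
finger_gap: 0.48
grasp_force: 40.0
```

```bash
python3 -m pendant '0.9 0 0 -0.5 0; 0.3 0 0 -0.5 0; 0 0 0 -0.5 0; 0 0 0 -0.5 0; 0 0 0 -0.5 0; 0 0 0 -0.5 0; 0 0 0 -25 0; 0 0 0 -60 0; 0 0 0 -108 0; 0 30 -10 -120 10; 0 60 -25 -120 20; 0 90 -40 -120 30; 0 120 -50 -120 40; 0 150 -65 -120 50; 0 180 -80 -120 60; 0 205 -95 -120 70; 0 224 -107 -120 80; 0 224 -107 -120 90; 0 224 -107 -120 100; 0 224 -107 -120 102.6' 25
python3 -m pendant '0 0 0 0 0;0 0 0 0 0'
python3 b.py w6 tongs_grip tongs_jaws tile_top
```

```text
clock: 15.88
ee_pos: [0.3895, -0.1446, 0.2298]
tcp_rot: [[0.091, 0.996, 0.0], [0.996, -0.091, -0.0], [-0.0, 0.0, -1.0]]
ft_force: [0.2, -1.0, -0.2]
finger_gap: 1.0
grasp_force: 0.0
clock: 16.12
ee_pos: [0.3895, -0.1444, 0.2297]
tcp_rot: [[0.086, 0.996, 0.0], [0.996, -0.086, -0.0], [-0.0, 0.0, -1.0]]
ft_force: [-0.4, 0.2, -0.1]
finger_gap: 1.004
grasp_force: 0.0
[ 389.5 -144.4  229.7] yaw y -4.95 j [-0.48 -0.39  1.97 -0.    1.56 -0.39] t 16.12 F [-0.4  0.2 -0.1]
wrist tongs_jaws 0.37 [600.5 -15.2   9.6] [470.  48.]
wrist tile_top 0.75 [ 390.9 -153.3    6.8] [278. 196.]
```

View pics/w6.png

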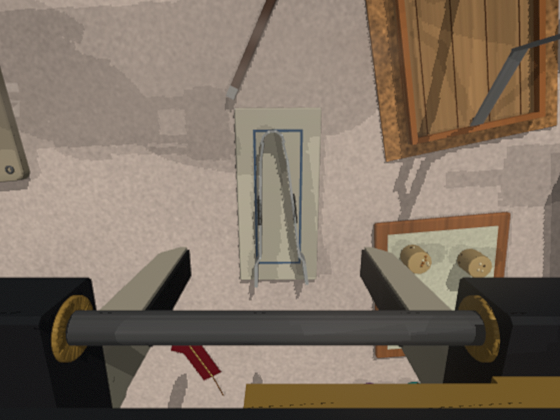

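```bash
python3 - <<'E'
from h import *
g=plane("wrist",(277,208.5),.022); j=plane("wrist",(279,277),.022); b=plane("wrist",(270,131),.022)
print(g,j,b,np.degrees(np.arctan2(*(j-b)[1::-1])),np.linalg.norm(j-b),np.linalg.norm(g-b)); 
u=(j-b)/np.linalg.norm(j-b); print(b+u*.087)
cams.get_image("wrist"); lm("wrist",["tongs_grip","tongs_jaws"],3)
im=cv2.imread("pics/w6.png")[120:310,220:340]; cv2.imwrite("pics/c6.png",cv2.resize(im,None,fx=3,fy=3,interpolation=2))
E
```

```text
[ 0.38874512 -0.16478084  0.022     ] [ 0.38384271 -0.24934241  0.022     ] [ 0.38865983 -0.07967129  0.022     ] -91.62624368640267 0.16973949032442878 0.08510959866362727
[ 0.38619081 -0.16663625  0.022     ]
wrist tongs_grip 0.88 [ 391.3 -165.9   18.4] [279. 208.]
```

View pics/c6.png

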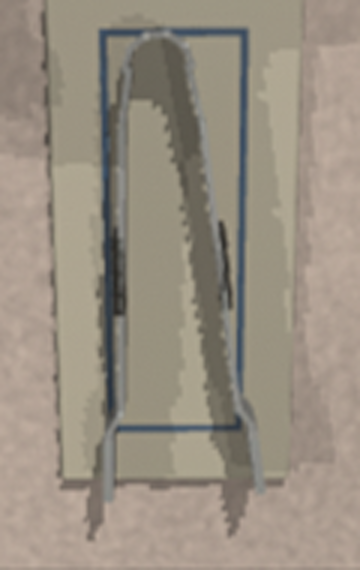

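```bash
python3 -m pendant '0 -10 1 40 -1; 0 -21 1.3 90 -2.9; 0 -21 1.3 140 -2.9; 0 -21 1.3 180 -2.9; 0 -21 1.3 198 -2.9; 0 -21 1.3 204 -2.9; 0 -21 1.3 204 -2.9; 0 -21 1.3 204 -2.9' 25
```

```text
clock: 17.48
ee_pos: [0.39, -0.166, 0.0269]
tcp_rot: [[0.037, 0.999, 0.002], [0.999, -0.037, -0.001], [-0.001, 0.002, -1.0]]
ft_force: [-0.1, -0.3, -0.1]
finger_gap: 1.0
grasp_force: 0.0
```

```bash
python3 -m pendant '0.3 0 0 0 0; 0.45 0 0 0 0; 0.5 0 0 0 0; 0.57 0 0 0 0; 0.57 0 0 0 0; 0.57 0 0 0 0; 0.57 0 0 0 0'; python3 -c "
from h import *
s=telemetry.get_state();print(s['ee_pos'],s['tcp_rot'])"
```

```text
clock: 18.35
ee_pos: [0.389, -0.1655, 0.0256]
tcp_rot: [[0.037, 0.999, -0.0], [0.999, -0.037, -0.0], [-0.0, -0.0, -1.0]]
ft_force: [-0.7, -1.2, -0.1]
finger_gap: 0.435
grasp_force: 6.6
[ 0.38896398 -0.16550788  0.02562122] [[ 3.70982830e-02  9.99311619e-01 -8.00476878e-05]
 [ 9.99311621e-01 -3.70982849e-02 -2.24661980e-05]
 [-2.54203646e-05 -7.91591273e-05 -9.99999997e-01]]
```

```bash
python3 -m pendant '0.57 0 0 -15 0; 0.57 0 0 -45 0; 0.57 0 0 -80 0; 0.57 -10 10 -95 -10; 0.57 -20 20 -95 -20; 0.57 -30 30 -95 -30; 0.57 -40 40 -95 -40; 0.57 -50 50 -95 -50; 0.57 -60 60 -95 -60; 0.57 -69.5 80.6 -95 -70; 0.57 -69.5 80.6 -95 -80; 0.57 -69.5 80.6 -95 -90; 0.57 -69.5 80.6 -95 -92.1; 0.57 -69.5 80.6 -95 -92.1; 0.57 -69.5 80.6 -95 -92.1'
cat > k.py <<'E'
from h import *
import sys
def cent(c):
    im=cams.get_image(c); out=[]
    for q in ("cake1_mid","cake2_mid","cake3_mid","cake4_mid"):
        for d in nets.regions_of(c,q):
            m=d["mask"]; n=m.sum()
            if n<20: continue
            px=np.median(im[m],0); ys,xs=np.nonzero(m); uv=((xs.min()+xs.max())/2,(ys.min()+ys.max())/2); out.append((q[:5],round(d["confidence"],2),n,uv,px))
    return out
s=telemetry.get_state(); print(s["clock"],(s["ee_pos"]*1000).round(1))
for c in sys.argv[1:]:
    for o in cent(c):
        p=plane(c,o[3],.024)*1000
        print(c,*o[:4],o[4].round(),p[:2].round(1))
    lm(c,["cake1_mid","cake2_mid","cake3_mid","cake4_mid"],4)
E
python3 k.py top scene; python3 b.py w7
```

```text
clock: 20.23
ee_pos: [0.467, -0.2379, 0.1209]
tcp_rot: [[-1.0, 0.003, 0.0], [0.003, 1.0, -0.0], [-0.0, -0.0, -1.0]]
ft_force: [-0.6, 1.1, -1.0]
finger_gap: 0.435
grasp_force: 6.4
20.225 [ 467.  -237.9  120.9]
top cake1 0.64 126 (np.float64(364.5), np.float64(212.5)) [138. 115.  77.] [ 612.6 -250.9]
top cake2 0.52 134 (np.float64(448.0), np.float64(191.0)) [27. 82. 34.] [ 660.6 -454. ]
top cake2 0.41 69 (np.float64(449.0), np.float64(233.0)) [34. 95. 88.] [ 558.5 -447.2]
top cake2 0.16 71 (np.float64(103.5), np.float64(213.5)) [74. 71. 69.] [625.5 389.5]
top cake4 0.74 282 (np.float64(294.0), np.float64(151.5)) [30. 18. 10.] [771.4 -84.3]
top cake4 0.42 90 (np.float64(362.5), np.float64(241.0)) [140. 116.  77.] [ 543.9 -242.5]
top cake1_mid 0.61 [ 617.3 -251.6   18.3] [364. 211.]
top cake1_mid 0.39 [587.3 306.2  -6.1] [141. 230.]
top cake2_mid 0.71 [ 662.8 -459.4    9.2] [448. 191.]
top cake2_mid 0.62 [ 620.9 -344.3   22.1] [403. 208.]
top cake2_mid 0.52 [ 558.6 -447.7    9.7] [447. 234.]
top cake2_mid 0.5 [585.2 310.3  -2.8] [139. 230.]
top cake4_mid 0.47 [ 540.3 -239.7   22.5] [361.
[... 387 characters left out ...]
e2 0.47 135 (np.float64(202.0), np.float64(376.5)) [ 34. 104.  45.] [ 667.3 -457.9]
scene cake2 0.44 150 (np.float64(157.5), np.float64(324.0)) [ 82.  38. 102.] [ 498.9 -443.3]
scene cake4 0.51 231 (np.float64(218.5), np.float64(250.0)) [78. 80. 79.] [ 470.3 -207.5]
scene cake1_mid 0.65 [ 613.5 -246.2   27.9] [248. 293.]
scene cake2_mid 0.69 [ 621.6 -343.2   21.8] [223. 325.]
scene cake2_mid 0.68 [ 665.6 -451.8   16.1] [204. 375.]
scene cake2_mid 0.55 [362.7 200.    2.3] [285. 147.]
scene cake2_mid 0.5 [ 494.3 -443.8   13.6] [157. 324.]
scene cake4_mid 0.56 [ 545.1 -236.1   20.5] [231. 275.]
[ 466.9 -237.9  120.6] yaw y 89.97 j [-0.57  0.01  1.83 -0.    1.3  -2.14] t 21.12 F [-0.5 -0.   1.1]
```

View pics/w7.png

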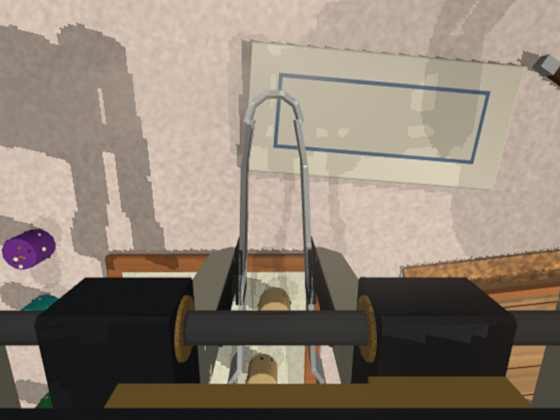

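```bash
python3 -c "
from h import *
print(plane('wrist',(274.5,292),.034),plane('wrist',(262,360),.034))"
python3 -m pendant '0.57 0.5 -1 25 0; 0.57 0.5 -1 50 0; 0.57 0.5 -1 72 0; 0.57 0.5 -1 82 0; 0.57 0.5 -1 82 0; 0.8 0.5 -1 82 0; 1 0.5 -1 82 0; 1 0.5 -1 82 0; 1 0.5 -1 82 0;1 0.5 -1 82 0;1 0.5 -1 82 0' 27; python3 b.py w8
```

```text
[ 0.52338058 -0.23888932  0.034     ] [ 0.58800281 -0.24967091  0.034     ]
clock: 22.55
ee_pos: [0.4667, -0.2391, 0.0389]
tcp_rot: [[-1.0, 0.001, 0.001], [0.001, 1.0, -0.0], [-0.001, -0.0, -1.0]]
ft_force: [0.3, -0.2, 0.1]
finger_gap: 0.321
grasp_force: 27.0
[ 466.7 -239.1   38.9] yaw y 89.97 j [-0.57  0.12  1.88  0.    1.14 -2.14] t 22.55 F [ 0.3 -0.2  0.1]
```

View pics/w8.png

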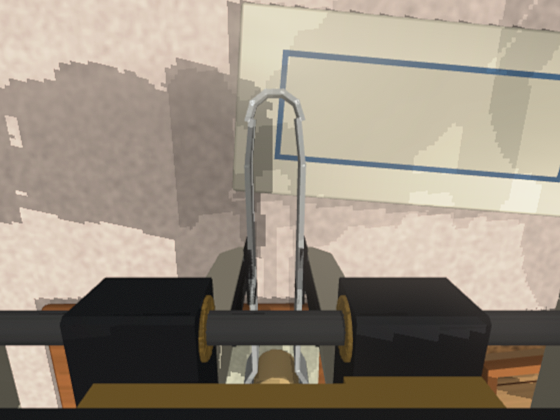

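```bash
python3 -m pendant '1 0 0 -15 0; 1 0 0 -35 0; 1 5 5 -60 0; 1 10 30 -60 -2; 1 17 65 -60 -4; 1 25 100 -60 -6; 1 31 140 -60 -7.6; 1 37 175 -60 -7.6; 1 37 200 -60 -7.6; 1 37 208 -60 -7.6; 1 37 208 -40 -7.6; 1 37 208 -16 -7.6; 1 37 208 -16 -7.6; 1 37 208 -16 -7.6'; python3 b.py w9 feeder_tray feeder_rod
```

```text
clock: 24.35
ee_pos: [0.43, -0.0314, 0.0555]
tcp_rot: [[-0.991, -0.131, 0.0], [-0.131, 0.991, -0.0], [-0.0, -0.0, -1.0]]
ft_force: [-0.1, 0.3, -1.3]
finger_gap: 0.319
grasp_force: 27.0
[430.  -31.4  55.5] yaw y 97.55 j [-0.19 -0.17  2.12 -0.    1.18 -1.89] t 24.35 F [-0.1  0.3 -1.3]
```

View pics/w9.png

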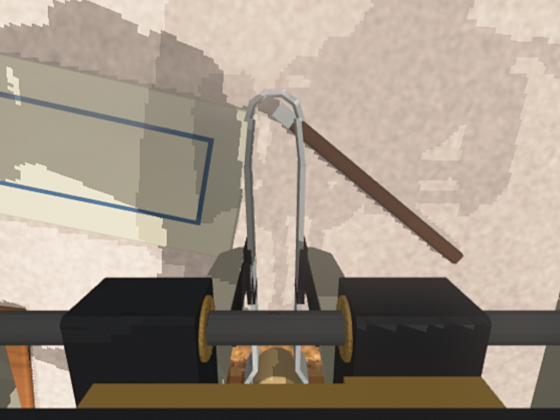

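```bash
python3 -m pendant '1 -30 0 0 0; 1 -65 0 0 0; 1 -95 0 0 0; 1 -112 0 0 0; 1 -116 0 0 0; 1 -116 0 6 0; 1 -116 0 12 0; 1 -116 0 15.2 0; 1 -116 0 15.2 0; 1 -116 0 15.2 0'; python3 -m pendant '0.72 0 0 0 0; 0.64 0 0 0 0; 0.57 0 0 0 0; 0.57 0 0 0 0;0.57 0 0 0 0; 0.57 20 0 0 0; 0.57 50 0 0 0; 0.57 85 0 -5 0; 0.57 116 0 -20 0; 0.57 116 0 -20 0;0.57 116 0 -20 0'; python3 k.py wrist top scene
```

```text
clock: 25.75
ee_pos: [0.5445, -0.0157, 0.0396]
tcp_rot: [[-0.991, -0.132, 0.0], [-0.132, 0.991, 0.0], [-0.0, -0.0, -1.0]]
ft_force: [-0.5, -0.2, 0.6]
finger_gap: 0.32
grasp_force: 27.0
clock: 27.12
ee_pos: [0.4303, -0.031, 0.0598]
tcp_rot: [[-0.991, -0.132, 0.002], [-0.132, 0.991, -0.0], [-0.001, -0.0, -1.0]]
ft_force: [-0.2, 0.4, -0.3]
finger_gap: 0.431
grasp_force: 6.4
27.125 [430.3 -31.   59.8]
wrist cake3 0.55 1820 (np.float64(275.5), np.float64(373.5)) [105.  67.  45.] [518.2 -19.1]
top cake1 0.6 280 (np.float64(294.0), np.float64(151.5)) [28. 17. 10.] [771.4 -84.3]
top cake1 0.55 119 (np.float64(365.0), np.float64(211.5)) [136. 113.  75.] [ 615.1 -252.2]
top cake2 0.72 155 (np.float64(449.0), np.float64(261.0)) [64. 27. 78.] [ 492.6 -441.3]
top cake2 0.47 111 (np.float64(403.5), np.float64(207.5)) [134. 110.  72.] [ 622.6 -344.8]
top cake2 0.44 130 (np.float64(447.5), np.float64(234.5)) [24. 91. 84.] [ 555.  -443.4]
top cake3 0.66 63 (np.float64(262.5), np.float64(211.5)) [105.  88.  57.] [621.   -4.3]
top cake4 0.51 71 (np.float64(262.5), np.float64(211.5)) [104.  88.  57.] [6
[... 581 characters left out ...]
.66 125 (np.float64(174.0), np.float64(341.0)) [ 33. 122. 114.] [ 559.7 -445.1]
scene cake2 0.58 124 (np.float64(224.5), np.float64(326.0)) [160. 137.  94.] [ 625.9 -343.7]
scene cake2 0.53 179 (np.float64(202.5), np.float64(375.5)) [ 43. 107.  48.] [ 666.6 -455.7]
scene cake1_mid 0.52 [432.3 -30.3  49.4] [252. 195.]
scene cake1_mid 0.42 [ 615.6 -247.7   27.9] [248. 294.]
scene cake2_mid 0.71 [ 557.2 -444.9   14.3] [174. 341.]
scene cake2_mid 0.57 [ 494.1 -445.1   14.2] [157. 325.]
scene cake2_mid 0.56 [ 619.7 -343.    19. ] [223. 325.]
scene cake4_mid 0.7 [601.4  -8.5 134.3] [305. 205.]
scene cake4_mid 0.67 [593.3 309.3 212.6] [377. 112.]
scene cake4_mid 0.47 [622.7  -2.9  20. ] [311. 231.]
```

```bash
python3 -m pendant '0.57 10 -20 -30 0; 0.57 10 -60 -50 2; 0.57 0 -100 -50 4; 0.57 -10 -140 -50 6; 0.57 -30 -180 -50 7.5; 0.57 -55 -215 -50 7.5; 0.57 -74 -229 -50 7.5; 0.57 -77.4 -230.7 -50 7.5; 0.57 -77.4 -230.7 -50 7.5; 0.57 -77.4 -230.7 -50 7.5'; python3 k.py scene | grep -E 'cake[1]|E'
```

```text
clock: 29.72
ee_pos: [0.536, -0.2487, 0.1093]
tcp_rot: [[-1.0, -0.002, -0.001], [-0.002, 1.0, 0.0], [0.001, 0.0, -1.0]]
ft_force: [-1.3, -0.1, -0.6]
finger_gap: 0.429
grasp_force: 6.4
scene cake1 0.42 118 (np.float64(248.0), np.float64(295.0)) [166. 142.  98.] [ 616.2 -250.1]
scene cake1_mid 0.42 [ 615.  -249.5   29.5] [248. 294.]
```

```bash
python3 -m pendant '0.57 -1 -0.5 25 0; 0.57 -1 -0.5 50 0; 0.57 -1 -0.5 65 0; 0.57 -1 -0.5 71 0; 0.57 -1 -0.5 71 0; 0.8 -1 -0.5 71 0; 1 -1 -0.5 71 0; 1 -1 -0.5 71 0; 1 -1 -0.5 71 0;1 -1 -0.5 71 0;1 -1 -0.5 71 0' 27
```

```text
clock: 31.55
ee_pos: [0.5379, -0.25, 0.0387]
tcp_rot: [[-1.0, -0.001, 0.001], [-0.001, 1.0, -0.0], [-0.001, -0.0, -1.0]]
ft_force: [1.1, -0.4, 0.3]
finger_gap: 0.318
grasp_force: 27.0
```

```bash
python3 -m pendant '1 0 0 -15 0; 1 0 0 -35 0; 1 15 5 -60 0; 1 45 15 -65 -2; 1 75 40 -65 -4; 1 100 75 -65 -6; 1 104 110 -65 -7.6; 1 104 145 -65 -7.6; 1 104 175 -65 -7.6; 1 104 187 -60 -7.6; 1 104 187 -40 -7.6; 1 104 187 -18 -7.6; 1 104 187 -18 -7.6; 1 104 187 -18 -7.6'
```

```text
clock: 33.3
ee_pos: [0.4339, -0.0635, 0.0574]
tcp_rot: [[-0.991, -0.133, 0.001], [-0.133, 0.991, -0.0], [-0.001, -0.0, -1.0]]
ft_force: [-0.4, -0.2, -0.2]
finger_gap: 0.322
grasp_force: 27.0
```

```bash
python3 -m pendant '1 -25 0 0 0; 1 -50 0 0 0; 1 -66 0 0 0; 1 -71 0 0 0; 1 -71 0 8 0; 1 -71 0 14 0; 1 -71 0 17 0; 1 -71 0 17 0; 1 -71 0 17 0'; python3 -m pendant '0.72 0 0 0 0; 0.64 0 0 0 0; 0.57 0 0 0 0; 0.57 0 0 0 0;0.57 0 0 0 0; 0.57 15 0 0 0; 0.57 40 0 0 0; 0.57 71 0 -10 0; 0.57 71 0 -40 0; 0.57 71 0 -70 0;0.57 71 0 -70 0'; python3 k.py top scene | grep cake[1234]_
```

```text
clock: 34.42
ee_pos: [0.5038, -0.0536, 0.0396]
tcp_rot: [[-0.991, -0.134, 0.0], [-0.134, 0.991, -0.0], [-0.0, -0.0, -1.0]]
ft_force: [-0.4, 0.5, 0.1]
finger_gap: 0.321
grasp_force: 27.0
clock: 35.8
ee_pos: [0.4355, -0.0636, 0.1121]
tcp_rot: [[-0.991, -0.133, 0.005], [-0.133, 0.991, -0.001], [-0.005, -0.002, -1.0]]
ft_force: [0.6, -0.4, -1.1]
finger_gap: 0.432
grasp_force: 6.4
top cake1_mid 0.43 [578.4 -42.9  24. ] [279. 229.]
top cake1_mid 0.33 [360.2 194.8  -2. ] [182. 322.]
top cake1_mid 0.17 [591.1 305.6 208.6] [ 99. 213.]
top cake2_mid 0.68 [ 662.9 -458.7    9.2] [448. 191.]
top cake2_mid 0.65 [ 558.3 -446.5    9. ] [446. 234.]
top cake2_mid 0.49 [ 495.  -446.4   12.6] [449. 260.]
top cake2_mid 0.43 [ 623.  -345.5   21.3] [404. 208.]
top cake4_mid 0.54 [620.   -6.   20.5] [263. 212.]
scene cake1_mid 0.65 [579.6 -37.7  31.2] [291. 229.]
scene cake1_mid 0.51 [776.6 -78.5   2.2] [340. 287.]
scene cake2_mid 0.63 [383.9  25.3   1.6] [254. 184.]
scene cake2_mid 0.59 [ 618.4 -342.6   20.9] [223. 324.]
scene cake2_mid 0.45 [ 554.2 -441.3   16.7] [174. 339.]
scene cake2_mid 0.45 [ 667.1 -453.4   17.4] [204. 375.]
scene cake4_mid 0.75 [773.6 -77.9   6.1] [339. 286.]
scene cake4_mid 0.57 [6.227e+02 3.000e-01 2.060e+01] [312. 230.]
```

```bash
python3 -m pendant '0.57 5 -30 0 0; 0.57 5 -70 0 2; 0.57 0 -110 0 4; 0.57 -5 -150 0 6; 0.57 -15 -190 0 7.6; 0.57 -30 -230 0 7.6; 0.57 -50 -265 0 7.6; 0.57 -66 -289 0 7.6; 0.57 -69.7 -292.3 0 7.6; 0.57 -69.7 -292.3 0 7.6;0.57 -69.7 -292.3 0 7.6'; python3 k.py scene top| grep -E 'cake2_'
```

```text
clock: 38.08
ee_pos: [0.541, -0.3424, 0.1093]
tcp_rot: [[-1.0, -0.002, -0.001], [-0.002, 1.0, 0.001], [0.001, 0.001, -1.0]]
ft_force: [-0.8, -0.1, -0.9]
finger_gap: 0.435
grasp_force: 6.4
scene cake2_mid 0.73 [ 492.5 -444.    11.5] [157. 324.]
scene cake2_mid 0.68 [ 667.6 -453.2   16.1] [204. 376.]
scene cake2_mid 0.67 [ 622.2 -343.9   22.9] [223. 325.]
scene cake2_mid 0.41 [ 559.9 -444.2   14.9] [175. 342.]
top cake2_mid 0.67 [ 493.8 -442.2   14.3] [448. 261.]
top cake2_mid 0.53 [ 624.4 -344.7   22.9] [403. 207.]
```

```bash
python3 -m pendant '0.57 -2 -1 25 0; 0.57 -2 -1.3 50 0; 0.57 -2 -1.3 65 0; 0.57 -2 -1.3 71.5 0; 0.57 -2 -1.3 71.5 0; 0.8 -2 -1.3 71.5 0; 1 -2 -1.3 71.5 0; 1 -2 -1.3 71.5 0; 1 -2 -1.3 71.5 0;1 -2 -1.3 71.5 0;1 -2 -1.3 71.5 0' 27
```

```text
clock: 40.35
ee_pos: [0.5438, -0.3448, 0.0382]
tcp_rot: [[-1.0, -0.001, 0.001], [-0.001, 1.0, -0.0], [-0.001, -0.0, -1.0]]
ft_force: [0.2, -0.2, 1.1]
finger_gap: 0.321
grasp_force: 27.0
```

```bash
python3 -m pendant '1 0 0 -15 0; 1 0 0 -35 0; 1 15 5 -60 0; 1 45 25 -70 -2; 1 75 60 -70 -4; 1 100 100 -70 -6; 1 118 145 -70 -7.6; 1 118 190 -70 -7.6; 1 118 235 -70 -7.6; 1 118 280 -70 -7.6; 1 118 315 -70 -7.6; 1 118 338 -70 -7.6; 1 118 345 -60 -7.6; 1 118 345 -40 -7.6; 1 118 345 -19 -7.6; 1 118 345 -19 -7.6; 1 118 345 -19 -7.6'; python3 k.py top | grep cake[1-4]_
```

```text
clock: 42.48
ee_pos: [0.4255, -0.0004, 0.0576]
tcp_rot: [[-0.991, -0.133, 0.001], [-0.133, 0.991, -0.0], [-0.001, -0.0, -1.0]]
ft_force: [-0.0, -0.0, 0.1]
finger_gap: 0.324
grasp_force: 27.0
top cake1_mid 0.67 [ 389.5 -159.7    7.4] [330. 308.]
top cake1_mid 0.62 [578.1 -43.   19. ] [279. 229.]
top cake2_mid 0.67 [ 661.  -459.9   12.6] [449. 192.]
top cake2_mid 0.57 [503.3   8.9  38.6] [257. 260.]
top cake2_mid 0.52 [ 494.4 -446.9   16.2] [450. 260.]
top cake2_mid 0.44 [ 555.5 -443.7    9.6] [445. 235.]
top cake3_mid 0.18 [772.5 -77.5   2.8] [291. 154.]
top cake4_mid 0.56 [619.6  -6.8  21.3] [264. 212.]
```

```bash
python3 -m pendant '1 -25 0 0 0; 1 -50 0 0 0; 1 -66 0 0 0; 1 -71 0 0 0; 1 -71 0 8 0; 1 -71 0 14 0; 1 -71 0 17.5 0; 1 -71 0 17.5 0; 1 -71 0 17.5 0'; python3 -m pendant '0.72 0 0 0 0; 0.64 0 0 0 0; 0.57 0 0 0 0; 0.57 0 0 0 0;0.57 0 0 0 0; 0.57 15 0 0 0; 0.57 40 0 0 0; 0.57 71 0 -10 0; 0.57 71 0 -40 0; 0.57 71 0 -70 0;0.57 71 0 -70 0'; python3 k.py top scene | grep cake[1234]_
```

```text
clock: 44.05
ee_pos: [0.4955, 0.0096, 0.0397]
tcp_rot: [[-0.991, -0.133, 0.0], [-0.133, 0.991, 0.0], [-0.0, -0.0, -1.0]]
ft_force: [-0.4, 0.5, 0.6]
finger_gap: 0.322
grasp_force: 27.0
clock: 45.42
ee_pos: [0.4272, -0.0001, 0.1121]
tcp_rot: [[-0.991, -0.134, 0.005], [-0.134, 0.991, -0.001], [-0.005, -0.001, -1.0]]
ft_force: [1.1, -1.0, -1.2]
finger_gap: 0.435
grasp_force: 6.4
top cake1_mid 0.58 [579.9 -41.2  19.1] [278. 228.]
top cake2_mid 0.71 [ 494.8 -442.8   11.8] [448. 260.]
top cake2_mid 0.68 [ 659.  -460.8   13.4] [449. 193.]
top cake2_mid 0.66 [574.4  21.   22.5] [252. 231.]
top cake2_mid 0.54 [ 557.1 -447.8   10.9] [447. 234.]
top cake3_mid 0.67 [619.1  -3.8  21.7] [262. 212.]
top cake4_mid 0.61 [620.3  -6.8  20.6] [264. 212.]
scene cake1_mid 0.51 [580.8 -39.   27.2] [291. 230.]
scene cake2_mid 0.69 [ 491.5 -442.6   13.8] [157. 323.]
scene cake2_mid 0.62 [572.   19.7  25.5] [302. 215.]
scene cake2_mid 0.46 [ 557.6 -445.    15. ] [174. 341.]
scene cake2_mid 0.44 [ 667.9 -453.3   13.4] [204. 376.]
scene cake4_mid 0.66 [771.8 100.7   2.2] [376. 239.]
scene cake4_mid 0.65 [625.1  -4.4  18. ] [311. 232.]
scene cake4_mid 0.2 [592.2 305.4 172.6] [373. 123.]
```

```bash
python3 -m pendant '0.57 20 -20 0 0; 0.57 40 -45 0 10; 0.57 50 -70 0 20; 0.57 59 -95 0 30; 0.57 59 -120 0 40; 0.57 59 -140 0 50; 0.57 59 -154 0 60; 0.57 59 -154.5 0 70; 0.57 59 -154.5 0 80; 0.57 59 -154.5 0 90; 0.57 59 -154.5 0 100; 0.57 59 -154.5 0 101.7; 0.57 59 -154.5 30 101.7; 0.57 59 -154.5 60 101.7; 0.57 59 -154.5 76 101.7; 0.57 59 -154.5 82 101.7; 0.57 59 -154.5 82 101.7;0.57 59 -154.5 82 101.7'
```

```text
clock: 48.58
ee_pos: [0.3881, -0.1613, 0.0285]
tcp_rot: [[0.07, 0.998, 0.002], [0.998, -0.07, -0.001], [-0.001, 0.002, -1.0]]
ft_force: [0.6, -0.3, -0.8]
finger_gap: 0.434
grasp_force: 6.4
```

```bash
python3 -m pendant '0.57 0 0 1.5 0; 0.57 0 0 2.4 0; 0.57 0 0 2.4 0; 0.57 0 0 2.4 0'; python3 -m pendant '0.52 0 0 0 0; 0.45 0 0 0 0; 0.3 0 0 0 0; 0.1 0 0 0 0; 0 0 0 0 0; 0 0 0 0 0; 0 0 0 -10 0; 0 0 0 -40 0; 0 0 0 -90 0; 0 0 0 -150 0; 0 0 0 -210 0; 0 0 0 -210 0; 0 0 0 -210 0'; python3 b.py w10 tongs_grip tile_top tongs_jaws
```

```text
clock: 49.08
ee_pos: [0.3877, -0.1611, 0.0254]
tcp_rot: [[0.07, 0.998, 0.001], [0.998, -0.07, -0.0], [-0.0, 0.001, -1.0]]
ft_force: [1.0, 0.1, 3.9]
finger_gap: 0.434
grasp_force: 6.4
clock: 50.7
ee_pos: [0.3873, -0.1609, 0.2353]
tcp_rot: [[0.07, 0.998, 0.001], [0.998, -0.07, -0.0], [-0.0, 0.001, -1.0]]
ft_force: [0.2, -0.7, -1.6]
finger_gap: 0.999
grasp_force: 0.0
[ 387.3 -160.9  235.3] yaw y -4.02 j [-0.52 -0.38  1.96 -0.    1.56 -0.45] t 50.7 F [ 0.2 -0.7 -1.6]
wrist tile_top 0.65 [ 388.3 -153.9    7.3] [278. 182.]
```

```bash
python3 -m pendant '0 10 10 0 -10; 0 30 35 0 -20; 0 50 60 0 -30; 0 75 85 0 -40; 0 100 110 0 -50; 0 125 135 0 -60; 0 145 160 0 -70; 0 160 185 0 -80; 0 166.4 199 0 -90; 0 166.4 199 0 -100; 0 166.4 199 0 -101.6; 0 166.4 199 0 -101.6; 0 166.4 199 0 -101.6'; python3 b.py w11; python3 - <<'E'
from h import *
for c in ("top","scene"):
    cams.get_image(c); lm(c,["tongs_grip","tongs_jaws","tile_top"])
print(to_tool([.5974,-.0089,.112]))
E
```

```text
clock: 52.52
ee_pos: [0.5972, -0.009, 0.2349]
tcp_rot: [[-0.992, -0.129, -0.0], [-0.129, 0.992, 0.0], [0.0, 0.0, -1.0]]
ft_force: [0.2, -0.1, -0.6]
finger_gap: 1.006
grasp_force: 0.0
[597.2  -9.  234.9] yaw y 97.43 j [-0.1   0.12  1.5  -0.    1.52 -1.8 ] t 52.52 F [ 0.2 -0.1 -0.6]
top tongs_grip 0.77 [ 384.1 -162.1   14.2] [331. 310.]
top tongs_jaws 0.69 [ 382.7 -239.3   11. ] [364. 310.]
top tile_top 0.89 [ 390.1 -160.3    4.8] [330. 307.]
scene tongs_grip 0.68 [ 389.7 -161.5   14.7] [210. 224.]
scene tongs_jaws 0.68 [ 383.2 -233.6   13.6] [190. 240.]
scene tile_top 0.8 [ 391.4 -156.3    9.5] [212. 224.]
[ 1.000e-01 -0.000e+00  1.231e+02]
```

Tongs lie on the tile. Descend and regrasp.

```bash
python3 -m pendant '0 0 0 40 0; 0 0 0 80 0; 0 0 0 110 0; 0 0 0 123 0; 0 0 0 123 0; 0 0 0 123 0; 0 0 0 123 0' 40; python3 -c "
from h import *
print(to_tool([.5974,-.0089,.112]))"; python3 -m pendant '0.4 0 0 0 0; 0.6 0 0 0 0; 1 0 0 0 0; 1 0 0 0 0; 1 0 0 0 0; 1 0 0 0 0; 1 0 0 0 0' 45
```

```text
clock: 53.85
ee_pos: [0.5986, -0.0089, 0.1138]
tcp_rot: [[-0.991, -0.132, 0.003], [-0.132, 0.991, -0.0], [-0.003, -0.001, -1.0]]
ft_force: [-0.0, 0.4, -0.1]
finger_gap: 0.999
grasp_force: 0.0
[1.2 0.2 1.8]
clock: 54.72
ee_pos: [0.5974, -0.0089, 0.112]
tcp_rot: [[-0.991, -0.132, -0.0], [-0.132, 0.991, -0.0], [0.0, -0.0, -1.0]]
ft_force: [0.1, 0.6, -0.2]
finger_gap: 0.482
grasp_force: 45.0
```

```bash
python3 -m pendant '1 0 0 -3 0; 1 0 0 -10 0; 1 0 0 -22 0; 1 0 0 -38 0; 1 5 2 -56 0; 1 14 8 -74 0; 1 26 18 -87 -0.5; 1 40 34 -94 -1; 1 54 54 -95.4 -1.4; 1 67 78 -95.4 -1.4; 1 78 106 -95.4 -1.4; 1 86 134 -95.4 -1.4; 1 92 162 -95.4 -1.4; 1 96 190 -95.4 -1.4; 1 97.5 218 -95.4 -1.4; 1 97.5 246 -95.4 -1.4; 1 97.5 271 -95.4 -1.4; 1 97.5 291 -95.4 -1.4; 1 97.5 304 -95.4 -1.4; 1 97.5 311 -95.4 -1.4'; python3 -m pendant '1 0 0.6 0 0; 1 0 0.6 0 0; 1 0 0.6 0 0;1 0 0.6 0 0'; python3 k.py wrist top | grep cake[1-4]_; python3 b.py w12 feeder_tray feeder_rod hook_seat keeper_lip; python3 -c "
from h import *
print(to_tool([.588,.3075,.2074]))"
```

```text
clock: 57.22
ee_pos: [0.4598, 0.287, 0.2077]
tcp_rot: [[-0.988, -0.156, 0.0], [-0.156, 0.988, -0.0], [-0.0, -0.0, -1.0]]
ft_force: [0.5, -0.9, -5.2]
finger_gap: 0.483
grasp_force: 45.0
clock: 57.72
ee_pos: [0.4598, 0.2868, 0.2074]
tcp_rot: [[-0.988, -0.155, -0.0], [-0.155, 0.988, -0.0], [0.0, -0.0, -1.0]]
ft_force: [0.5, -0.3, -4.5]
finger_gap: 0.483
grasp_force: 45.0
wrist cake1_mid 0.62 [442.9 252.2 117.3] [233. 196.]
wrist cake2_mid 0.98 [434.4 313.1 121.8] [315. 198.]
wrist cake4_mid 0.7 [486.2 288.3 119.3] [272. 257.]
top cake1_mid 0.53 [440.5 254.1 114.1] [140. 289.]
top cake2_mid 0.69 [600.2  -5.6  -2.2] [264. 222.]
top cake2_mid 0.59 [ 554.7 -450.9    8.5] [448. 235.]
top cake2_mid 0.58 [ 661.1 -461.4   12.1] [449. 192.]
top cake2_mid 0.55 [ 497.  -444.6   14.6] [449. 259.]
[459.7 287.2 207.5] yaw y 98.97 j [ 0.46 -0.01  1.69 -0.    1.47 -1.26] t 58.62 F [-0.2  0.2 -5.1]
wrist feeder_tray 0.6 [462.7 286.9 101.5] [274. 221.]
wrist feeder_tray 0.15 [360.6 201.   -1. ] [207.  85.]
wrist feeder_rod 0.66 [461.9 290.2 228. ] [282. 303.]
wrist hook_seat 0.59 [599.9  -6.6   3.8] [ 10. 270.]
wrist hook_seat 0.2 [436.1 311.1 124.3] [313. 201.]
[-1.299e+02  1.000e-01  1.000e-01]
```

```bash
python3 -m pendant '1 -8 0 0 0; 1 -22 0 0 0; 1 -40 0 0 0; 1 -60 0 0 0; 1 -80 0 0 0; 1 -100 0 0 0; 1 -115 0 0 0; 1 -124 0 0 0; 1 -128 0 0 0; 1 -128 0 0 0; 1 -128 0 0 0; 1 -128 0 0 0'; python3 -m pendant '1 0 0 4 0; 1 0 0 9 0; 1 0 0 13 0; 1 0 0 16 0; 1 0 0 18 0; 1 0 0 20 0; 1 0 0 20 0; 1 0 0 20 0'
```

```text
clock: 60.38
ee_pos: [0.5859, 0.3072, 0.2076]
tcp_rot: [[-0.988, -0.156, 0.0], [-0.156, 0.988, 0.0], [-0.0, 0.0, -1.0]]
ft_force: [0.2, 0.2, -5.0]
finger_gap: 0.481
grasp_force: 45.0
clock: 61.38
ee_pos: [0.5861, 0.3072, 0.1874]
tcp_rot: [[-0.988, -0.156, -0.0], [-0.156, 0.988, 0.0], [0.0, 0.0, -1.0]]
ft_force: [-2.1, 0.1, -4.0]
finger_gap: 0.482
grasp_force: 45.0
```

```bash
python3 -m pendant '1 0 0 2 0; 1 0 0 4 0; 1 0 0 6 0; 1 0 0 8 0; 1 0 0 10 0; 1 0 0 12 0; 1 0 0 14 0; 1 0 0 14 0'; python3 -m pendant '1 0 0 2 0; 1 0 0 4 0; 1 0 0 6 0; 1 -0.5 0 8 0; 1 -1 0 10 0; 1 -1 0 12 0; 1 -1 0 12 0'
```

```text
clock: 62.38
ee_pos: [0.5859, 0.307, 0.1727]
tcp_rot: [[-0.988, -0.156, -0.001], [-0.156, 0.988, -0.0], [0.001, -0.0, -1.0]]
ft_force: [-1.6, -0.6, -8.2]
finger_gap: 0.483
grasp_force: 45.0
clock: 63.25
ee_pos: [0.587, 0.3073, 0.161]
tcp_rot: [[-0.988, -0.156, -0.0], [-0.156, 0.988, -0.0], [0.0, -0.0, -1.0]]
ft_force: [-2.5, 0.3, -6.6]
finger_gap: 0.479
grasp_force: 45.0
```

```bash
python3 -m pendant '1 -0.5 0 2 0; 1 -1 0 4 0; 1 -1 0 6 0; 1 -1 0 7 0; 1 -1 0 7 0; 1 -1 0 7 0'; python3 -m pendant '1 0 0 0.6 0; 1 0 0 0.6 0; 1 0 0 0.6 0'
```

```text
clock: 64.0
ee_pos: [0.5882, 0.3075, 0.1546]
tcp_rot: [[-0.988, -0.156, 0.0], [-0.156, 0.988, 0.0], [-0.0, 0.0, -1.0]]
ft_force: [0.4, -0.3, -5.9]
finger_gap: 0.485
grasp_force: 45.0
clock: 64.38
ee_pos: [0.5884, 0.3075, 0.1542]
tcp_rot: [[-0.988, -0.156, 0.001], [-0.156, 0.988, 0.0], [-0.001, 0.0, -1.0]]
ft_force: [0.5, 0.5, -2.6]
finger_gap: 0.484
grasp_force: 45.0
```

```bash
python3 -m pendant '1 0 0 0.5 0; 1 0 0 0.5 0; 1 0 0 0.5 0'; python3 -m pendant '0.9 0 0 0 0; 0.5 0 0 0 0; 0.4 0 0 0 0; 0.3 0 0 0 0; 0.15 0 0 0 0; 0 0 0 0 0; 0 0 0 0 0;0 0 0 0 0; 0 0 0 -15 0; 0 0 0 -40 0; 0 0 0 -70 0; 0 0 0 -95 0; 0 40 0 -110 0; 0 90 0 -110 0; 0 120 0 -110 0; 0 120 0 -110 0; 0 120 0 -110 0;0 120 0 -110 0'; python3 k.py wrist top | grep cake[1-4]_; python3 b.py w13 feeder_tray feeder_rod hook_seat keeper_lip; python3 - <<'E'
from h import *
a=cv2.imread("pics/w13.png"); im=shot("scene","s13"); b=cv2.imread("pics/s13.png")[90:210,320:430]
cv2.imwrite("pics/last.png",np.hstack([cv2.resize(a[150:390,180:360],(390,520)),cv2.resize(b,(400,520),interpolation=2)]))
lm("scene",["feeder_rod","feeder_tray","keeper_lip","hook_seat"])
E
```

```text
clock: 64.75
ee_pos: [0.5885, 0.3076, 0.1541]
tcp_rot: [[-0.988, -0.156, 0.001], [-0.156, 0.988, 0.0], [-0.001, 0.0, -1.0]]
ft_force: [-0.0, -0.9, 2.5]
finger_gap: 0.484
grasp_force: 45.0
clock: 67.0
ee_pos: [0.4704, 0.2888, 0.2636]
tcp_rot: [[-0.988, -0.156, 0.0], [-0.156, 0.988, 0.0], [-0.0, 0.0, -1.0]]
ft_force: [-0.4, 0.2, 0.9]
finger_gap: 0.997
grasp_force: 0.0
wrist cake1_mid 0.98 [573.2 273.7  63.8] [249. 277.]
wrist cake2_mid 0.79 [561.2 332.7  67.3] [301. 277.]
wrist cake3_mid 0.54 [613.2 309.3  63.9] [274. 312.]
wrist cake4_mid 0.58 [617.  307.9  64.9] [272. 315.]
top cake2_mid 0.73 [ 495.7 -444.5   14.5] [449. 260.]
top cake2_mid 0.69 [ 661.5 -459.4   13.5] [449. 192.]
top cake2_mid 0.54 [566.8 336.4  61.8] [116. 235.]
top cake2_mid 0.41 [ 554.6 -447.     9.9] [447. 235.]
top cake4_mid 0.59 [613.2 311.6  64.1] [127. 215.]
[469.6 288.7 263.3] yaw y 98.97 j [ 0.46 -0.01  1.59  0.    1.57 -1.27] t 67.9 F [0.1 0.5 0.2]
wrist feeder_tray 0.83 [590.3 306.6  51.8] [274. 289.]
wrist feeder_tray 0.45 [360.5 201.1   3.2] [216.  81.]
wrist feeder_rod 0.9 [589.2 308.  177.1] [276. 360.]
wrist hook_seat 0.81 [592.1 306.6 173.1] [274. 360.]
wrist keeper_lip 0.59 [593.4 308.6 210.4] [276. 396.]
scene feeder_rod 0.79 [593.4 311.1 175.7] [375. 121.]
scene feeder_tray 0.76 [591.3 310.3  57. ] [367. 150.]
scene keeper_lip 0.49 [591.8 309.9 212.5] [377. 111.]
scene hook_seat 0.64 [590.9 306.9 175.3] [373. 122.]
```

View pics/last.png

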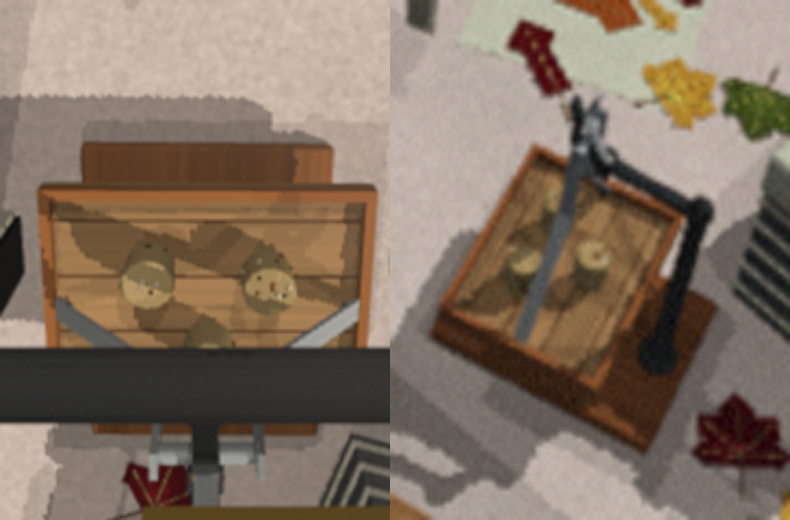

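The last view shows the feeder hanging level on the hook, rod at (205,455) left half. All three cakes are standing on the tray floor, and the keeper lip is back at its shut position.

```bash
python3 -c "
from rig import r
print(r.sign_off())"
```

```text
the job is handed in; nothing more can be done
None
```

The job is handed in: the feeder hangs on the hook again, level and with the keeper closed by camera, with all three cakes upright on its tray floor and the tongs back along the tile.

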